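# Sort three keyed pointer knobs onto the spindles they fit

### The job

The three black pointer knobs look alike from above, but each has its keyway in a different place underneath, and each of the three keyed spindles on the aluminium plate takes only one of them when the pointer is turned to the black index line at the plate's far edge. Try the knobs on the spindles until every knob is fully home on the spindle that it fits, its skirt flat on the plate and its pointer towards the index line, and let go. Leave the brown bottle, the dish and the pot where they are.

Things in the scene. Friction and masses are not known exactly. Their poses are not given: they have to be found in the camera images.
- knob_a: black pointer knob, 150 g; all three alike outside. Origin: centre of underside, on the bench at start; z up, x towards the pointer. Skirt 68 mm across, 36 high; cap 70 across, z 36 to 42; on it a grip bar 14 wide, z 42 to 68, x -31 to 31; nose at its +x end to x = 44, thin white line on its top at +x
- knob_b: black pointer knob, origin, axes and outside as knob_a. Under each knob: blind round bore 32.6 mm across, 36 deep, open below, with one keyway 11 mm wide, full depth, out to 25.5 mm from the axis, hidden from above
- knob_c: black pointer knob, origin, axes and outside as knob_a. Keyways stand 90, 210 or 330 degrees anticlockwise (seen from above) from the pointer, a different one in each knob. With its pointer along the plate's x a knob goes down to the plate on the matching spindle; on the others it stops on the key 18 mm higher
- spindle_plate: fixed aluminium plate on the bench, 115 mm (x) by 320 mm (y) by 16 mm thick, carrying three spindles in a row along its y, 105 mm apart. Origin: centre of its underside; z up, x towards the far edge, where a thin black index line lies on the plate beyond each spindle
- spindle_0 (a point): foot of the left (+y) spindle: on its axis at the plate's top face, 16 mm above the bench, axes as the plate's. Each spindle is upright steel, 30 mm across, 34 mm high above the plate, the top 5 mm tapered to 22 mm across. A knob fully home has its origin at this point
- spindle_1 (a point): foot of the middle spindle, as spindle_0. Each spindle has one radial key 8 mm wide with a rounded top, from the plate to 18 mm above it, reaching 23 mm from the axis, so a knob slips 16 mm over the spindle before it meets the key
- spindle_2 (a point): foot of the right (-y) spindle, as spindle_0. The keys point 90, 210 or 330 degrees anticlockwise from the plate's x, a different one on each spindle; which spindle has which changes from run to run and is not in these readings
- amber_bottle: brown bottle with white cap, 57 mm across, 119 mm high, loose, to be left alone; origin: centre of its underside
- dish: clear flat round dish, 59 mm across, 15 mm high, loose, to be left alone; origin: centre of its underside
- pot: white specimen pot with blue cap, 46 mm across, 56 mm high, loose, to be left alone; origin: centre of its underside

How it is judged:
By the outcome, as a careful person would: the job done as asked, in the order asked, and still so for the second after the job is handed in, with the robot touching nothing.
It also fails if it takes over 72 s, if anything falls off the work surface, if the arm or the gripper's body presses on something with over 40 N, if the wrist force passes 120 N, or if a joint passes its speed limit or range.

### The arm

A 7-joint arm with a two-finger parallel gripper is mounted at the origin on a cart in front of the work surface, level with it; the furniture and walls round the work are solid. World frame = base frame: x ahead of the robot, y to its left, z up, the work surface at z = 0. Lengths are in m, angles in degrees, forces in N, time in s.
With the tool pointing down it reaches from about 0.4 to 0.85 m from the base axis. Payload 4.5 kg.
Tool frame: the origin (TCP) lies on the centre line of the jaws, within the pads' length; the fingertips stand 8 mm ahead of it and the grasp point (between the pads) lies 11 mm behind it (ctrl.tips_ahead is the distance from the TCP to the fingertips, in m); z points along the fingers, y is the line along which they close (so a half turn about z gives the same grasp; the last joint's range is limited). The gripper opens to 85 mm and grips with 20 to 120 N. Pads are 22 mm wide; open, the fingers measure 114 mm over their backs; the gripper's body (76 mm by 85 mm) begins 54 mm behind the grasp point. The pads swing forward as they close: fully open they stand 13 mm farther back than shut.
Start: joints at [-75.069, 39.483, -11.15, 89.685, 9.013, 51.709, -12.324], TCP at [0.141, 0.609, 0.239] pointing down, gripper open.
Joint ranges: [-172.22, 172.22], [-26.19, 119.32], [-84.43, 86.54], [7.71, 146.69], [-57.33, 237.33], [2.42, 119.75], [-152.13, 152.13]. Speed limits (degrees/s): [147.25, 147.25, 180, 180, 180, 180, 180].

### API

Orientations are given as a 3x3 rotation matrix whose columns are the frame's x, y, z axes.
In Python, from station import readout, vision, workorder, ctrl gives the robot as it stands.
- The arm moves only by the tool play_rows, never from a script. Its argument "plan" is a list of rows, each an object of numbers: "x", "y", "z": the shift along the world's x, y, z in m; "wx", "wy", "wz": the turn, a rotation vector about the world's x, y, z in degrees; "gripper": the opening in per cent of the stroke, from 0 (shut) to 100 (fully open). A call has exactly 5 rows; each row shifts and turns the commanded pose from where the row before left it; what a row does not reach is not made up. A row lasts 1/10 s, in which the tool goes at most 50 mm and 8.59 degrees, less where a joint would pass 70% of its speed; a pose out of reach is approached as far as the arm can. A call is refused whole if a number of a shift passes 0.05 or a number of a turn 8.59, either way. A call with a gripper value outside its range is refused whole. The fingers move at their own pace and stop on an object; "newtons" is the grip in N (left out, the last holds). Time passes only in rows, so rows that do not move let the fingers close, or fill a call up. It gives the time, the measured TCP pose, the force, the opening and the grip force at its end, in the units of the state.
- readout.sense(): the state, without advancing time (a new reading comes with each control period).
- vision.read_camera(name): name is "scene" or "top" or "wrist"; returns a dict with "color" (384x512x3 uint8, red, green, blue), "range_z" (384x512 float32, m along the optical axis (not along the pixel's ray), 0 where there is no reading), "mtx" (3x3 intrinsics, pixels), "rvec" (rotation vector, rad) and "tvec" (3), from world to camera coordinates, as OpenCV has them; the wrist camera has in their place "tool_from_camera" (4x4, takes a point from camera to tool coordinates, whose origin is the TCP and whose axes are the flange's). Camera axes: x right, y down, z forward; pixel columns grow to the right and rows downward; lengths in m; the calibration is good to about 2 mm. A picture is of the moment at which its call begins: read the wrist's pose just before it.
- workorder.hand_in(): hands the job in; it is judged then, once.
The state is a dict: "time_s": time; "q": joint angles; "dq": joint speeds; "joint_torque": joint torques, N m; "position": TCP position; "tool_rot": TCP orientation; "contact_force": force on the tool from outside, world axes, zero at the start; "moment": the same for the moment, N m; "width": finger opening in m; "gripper_force": force on a finger pad.
Only numpy, scipy, OpenCV 4.12 (cv2) and the standard library are available. Lean on these libraries where they do the work, as an engineer would, in place of code of your own. Each camera call takes 0.05 s, during which the arm holds its last target. There are 200 camera calls.

## Working session

There is one attempt and no reset: what is moved stays moved. The work goes in short steps, Python scripts to look and compute and a tool call to move; the robot and the scene stay as the last step left them, time stands still between calls to the robot, and variables do not carry over. Pictures are saved under pics/ and viewed, at most 10 in all, crops included, and the job is handed in when it is done.

Besides the shell and the picture viewer there is one more tool, called in YAML: its name, and indented under it one key for each argument. play_rows: Moves the arm, as the interface text tells. Its arguments: {"type":"object","properties":{"plan":{"type":"array"},"newtons":{"type":"number"}},"required":["plan"]}

```bash
mkdir -p pics; ls; cat > h.py <<'E'
import numpy as np, cv2
from station import readout, vision, workorder, ctrl
def cam(n):
    s=readout.sense(); c=vision.read_camera(n)
    if n=="wrist":
        T=np.eye(4);T[:3,:3]=np.array(s["tool_rot"]);T[:3,3]=s["position"]
        M=T@np.array(c["tool_from_camera"])
    else:
        R=cv2.Rodrigues(np.array(c["rvec"],float))[0];M=np.eye(4);M[:3,:3]=R.T;M[:3,3]=-R.T@np.array(c["tvec"],float).ravel()
    c["M"]=M;return c
def ray(c,uv,z):
    p=np.atleast_2d(np.array(uv,float));d=np.c_[p,np.ones(len(p))]@np.linalg.inv(c["mtx"]).T@c["M"][:3,:3].T
    o=c["M"][:3,3];return o+d*((z-o[2])/d[:,2])[:,None]
def cloud(c):
    h,w=c["range_z"].shape;u,v=np.meshgrid(np.arange(w),np.arange(h));Z=c["range_z"]
    P=np.stack([u*Z,v*Z,Z],-1)@np.linalg.inv(c["mtx"]).T
    return P@c["M"][:3,:3].T+c["M"][:3,3]
def save(c,n,k=1.5):cv2.imwrite("pics/"+n,cv2.resize(c["color"][:,:,::-1],None,fx=k,fy=k))
E
python3 - <<'E'
from h import *
for n in ("top","scene"):
    c=cam(n);save(c,n+"0.png");print(c["M"].round(3))
s=readout.sense();print(s["position"],np.array(s["tool_rot"]).round(3),s["width"],s["time_s"],ctrl.tips_ahead)
E
```

```text
pics
[[-1.000e-03 -9.950e-01  9.700e-02  4.370e-01]
 [-1.000e+00  1.000e-03 -2.000e-03  2.800e-02]
 [ 2.000e-03 -9.700e-02 -9.950e-01  1.383e+00]
 [ 0.000e+00  0.000e+00  0.000e+00  1.000e+00]]
[[ 0.863 -0.253  0.437 -0.073]
 [-0.505 -0.464  0.728 -0.982]
 [ 0.019 -0.849 -0.528  0.783]
 [ 0.     0.     0.     1.   ]]
[0.14045092 0.60841954 0.2385638 ] [[-0.974  0.225 -0.   ]
 [ 0.225  0.974 -0.002]
 [-0.    -0.002 -1.   ]] 0.08576535321235937 0.1 0.008
```

View pics/top0.png

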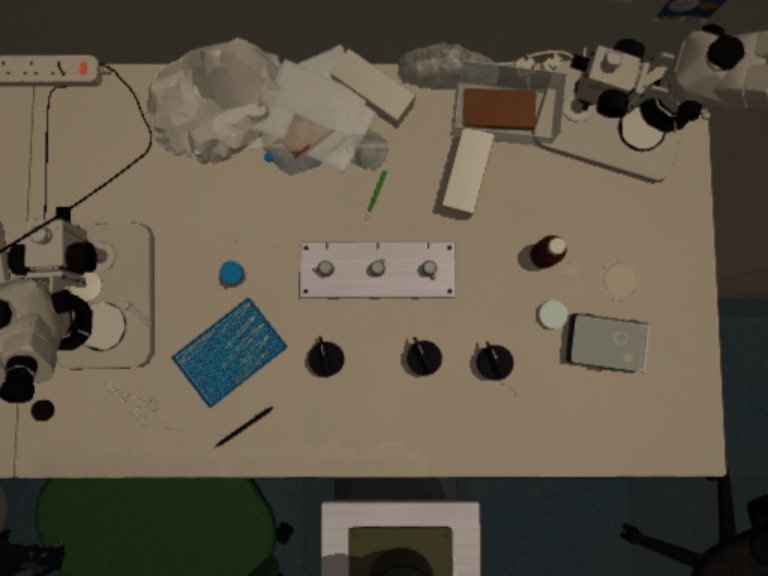

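View pics/scene0.png

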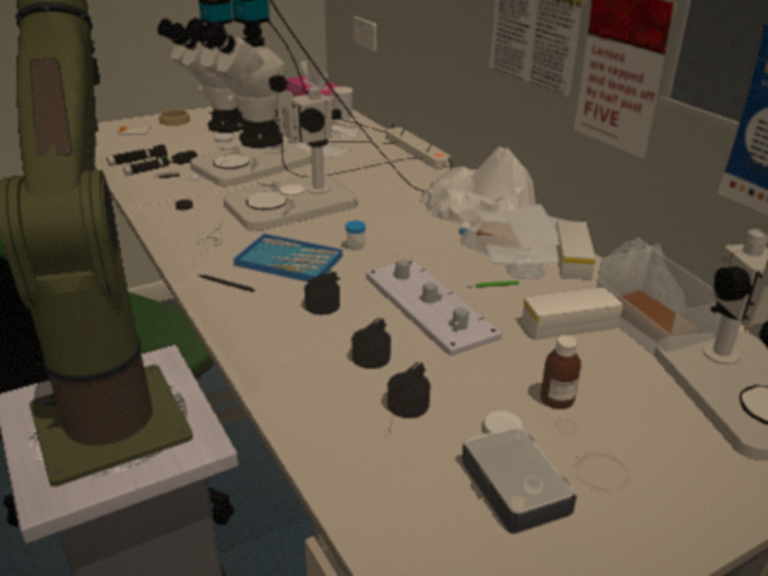

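The top view shows knobs at about (325,357), (424,356) and (494,361), and the plate spanning (300–455, 242–297). The spindles are at (326,268), (377,268) and (429,268). The pot, bottle and dish are on either side, away from the knobs.

```bash
python3 - <<'E'
from h import *
c=cam("top");P=cloud(c)
g=c["color"].astype(int).max(2)
m=((g<45)&(P[...,2]>0.025)&(P[...,2]<0.09)&(P[...,0]>0.3)&(P[...,0]<.7)).astype(np.uint8)
n,l,st,ce=cv2.connectedComponentsWithStats(m)
for i in range(1,n):
    if st[i,4]>150:
        q=P[l==i];b=q[q[:,2]>.055]; print(ce[i],st[i],q.mean(0).round(4),q[:,2].max())
        if len(b)>5:
            v=np.linalg.svd(b[:,:2]-b[:,:2].mean(0))[2][0];print("  bar",b.mean(0).round(4),np.degrees(np.arctan2(v[1],v[0])))
# spindles: high points in plate region
r=ray(c,[(300/1.5,242/1.5),(455/1.5,242/1.5),(455/1.5,297/1.5),(300/1.5,297/1.5)],.016);print(r.round(3))
m=((P[...,2]>.04)&(P[...,0]>.5)&(P[...,0]<.66)&(abs(P[...,1]-r[:,1].mean())<.16)).astype(np.uint8)
n,l,st,ce=cv2.connectedComponentsWithStats(m)
for i in range(1,n):
    if st[i,4]>20: print("sp",P[l==i].mean(0).round(4),st[i,4])
for a in ((231,272,.056),(548,250,.1),(553,315,.015),(619,280,.015)): print(ray(c,[(a[0]/1.5,a[1]/1.5)],a[2]).round(3))
k=cv2.resize(c["color"][150:260,190:355,::-1],None,fx=4,fy=4,interpolation=cv2.INTER_CUBIC);cv2.imwrite("pics/c1.png",cv2.convertScaleAbs(k,alpha=1.6))
w=cam("wrist");print(np.array(w["tool_from_camera"]).round(3),w["mtx"])
E
```

```text
[360.89873418 170.10759494] [354 159  20  19 158] [ 0.6402 -0.28    0.0674] 0.08985448637999105
  bar [ 0.6412 -0.2812  0.078 ] -148.718030825839
[216.70308789 238.99049881] [205 225  24  26 421] [0.4363 0.1495 0.0492] 0.07618986891804136
  bar [0.4366 0.1499 0.0675] -165.31744470202986
[282.10810811 238.37592138] [271 225  23  25 407] [ 0.438  -0.0451  0.049 ] 0.07421389822785418
  bar [ 0.4381 -0.0456  0.0677] -153.0988356406487
[329.70048309 241.49516908] [318 229  24  24 414] [ 0.4286 -0.1866  0.0491] 0.07682933292450533
  bar [ 0.4292 -0.1876  0.067 ] -155.5197306455412
[[ 0.676  0.206  0.016]
 [ 0.676 -0.114  0.016]
 [ 0.562 -0.113  0.016]
 [ 0.562  0.205  0.016]]
sp [0.6184 0.0474 0.0503] 75
sp [0.6183 0.1516 0.0496] 78
sp [ 0.6186 -0.0569  0.0496] 76
[[0.608 0.338 0.056]]
[[ 0.645 -0.286  0.1  ]]
[[ 0.525 -0.313  0.015]]
[[ 0.597 -0.451  0.015]]
[[-0.001 -0.953 -0.302  0.077]
 [ 1.    -0.001  0.    -0.001]
 [-0.001 -0.302  0.953 -0.134]
 [ 0.     0.     0.     1.   ]] [[297.72018151   0.         257.59124243]
 [  0.         297.72018151 194.64984986]
 [  0.           0.           1.        ]]
```

View pics/c1.png

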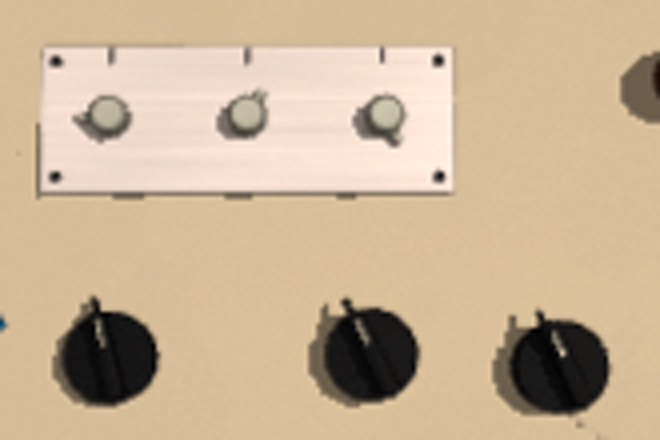

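The crop shows the key directions. Spindle 0 (left) points at 90°, spindle 1 at 330° and spindle 2 at 210°. All the pointers face away from the robot, turned 15–27° anticlockwise.

play_rows:
  plan:
    - {"x": 0.02,"y": -0.031,"z": -0.003,"wz": 1.87}
    - {"x": 0.02,"y": -0.031,"z": -0.003,"wz": 1.87}
    - {"x": 0.02,"y": -0.031,"z": -0.003,"wz": 1.87}
    - {"x": 0.02,"y": -0.031,"z": -0.003,"wz": 1.87}
    - {"x": 0.02,"y": -0.031,"z": -0.003,"wz": 1.87}

```text
schema error: expected keys x, y, z, wx, wy, wz, gripper
```

play_rows:
  plan:
    - {"x": 0.02,"y": -0.031,"z": -0.003,"wz": 1.87}
    - {"x": 0.02,"y": -0.031,"z": -0.003,"wz": 1.87}
    - {"x": 0.02,"y": -0.031,"z": -0.003,"wz": 1.87}
    - {"x": 0.02,"y": -0.031,"z": -0.003,"wz": 1.87}
    - {"x": 0.02,"y": -0.031,"z": -0.003,"wz": 1.87}

```text
schema error: expected keys x, y, z, wx, wy, wz, gripper
```

play_rows:
  plan:
    - {"x": 0.02,"y": -0.031,"z": -0.003,"wz": 1.87}
    - {"x": 0.02,"y": -0.031,"z": -0.003,"wz": 1.87}
    - {"x": 0.02,"y": -0.031,"z": -0.003,"wz": 1.87}
    - {"x": 0.015,"y": -0.025,"z": -0.003,"wz": 1.87}
    - {}

```text
schema error: expected keys x, y, z, wx, wy, wz, gripper
```

play_rows:
  plan:
    - {"x": 0.02,"y": -0.031,"z": -0.003,"wx": 0,"wy": 0,"wz": 1.87,"gripper": 100}
    - {"x": 0.02,"y": -0.031,"z": -0.003,"wx": 0,"wy": 0,"wz": 1.87,"gripper": 100}
    - {"x": 0.02,"y": -0.031,"z": -0.003,"wx": 0,"wy": 0,"wz": 1.87,"gripper": 100}
    - {"x": 0.02,"y": -0.031,"z": -0.003,"wx": 0,"wy": 0,"wz": 1.87,"gripper": 100}
    - {"x": 0.02,"y": -0.031,"z": -0.003,"wx": 0,"wy": 0,"wz": 1.87,"gripper": 100}
  newtons: 60

```text
time_s: 0.7
position: [0.2412, 0.4526, 0.2242]
tool_rot: [[-0.998, 0.062, 0.0], [0.062, 0.998, -0.0], [-0.0, -0.0, -1.0]]
contact_force: [0.7, 0.0, -0.2]
width: 0.0855
gripper_force: 0.0
```

play_rows:
  plan:
    - {"x": 0.02,"y": -0.031,"z": -0.003,"wx": 0,"wy": 0,"wz": 1.87,"gripper": 100}
    - {"x": 0.02,"y": -0.031,"z": -0.003,"wx": 0,"wy": 0,"wz": 1.87,"gripper": 100}
    - {"x": 0.02,"y": -0.031,"z": -0.003,"wx": 0,"wy": 0,"wz": 1.87,"gripper": 100}
    - {"x": 0.02,"y": -0.031,"z": -0.003,"wx": 0,"wy": 0,"wz": 1.87,"gripper": 100}
    - {"x": 0.02,"y": -0.031,"z": -0.003,"wx": 0,"wy": 0,"wz": 1.87,"gripper": 100}

```text
time_s: 1.2
position: [0.3412, 0.2978, 0.2092]
tool_rot: [[-0.995, -0.101, 0.0], [-0.101, 0.995, 0.0], [-0.0, 0.0, -1.0]]
contact_force: [0.7, -0.1, -0.4]
width: 0.0853
gripper_force: 0.0
```

play_rows:
  plan:
    - {"x": 0.02,"y": -0.031,"z": -0.003,"wx": 0,"wy": 0,"wz": 1.87,"gripper": 100}
    - {"x": 0.02,"y": -0.031,"z": -0.003,"wx": 0,"wy": 0,"wz": 1.87,"gripper": 100}
    - {"x": 0.02,"y": -0.031,"z": -0.003,"wx": 0,"wy": 0,"wz": 1.87,"gripper": 100}
    - {"x": 0.015,"y": -0.025,"z": -0.003,"wx": 0,"wy": 0,"wz": 1.87,"gripper": 100}
    - {"x": 0,"y": 0,"z": 0,"wx": 0,"wy": 0,"wz": 0,"gripper": 100}

```text
time_s: 1.7
position: [0.4173, 0.1761, 0.1967]
tool_rot: [[-0.975, -0.22, -0.001], [-0.22, 0.975, -0.003], [0.001, -0.003, -1.0]]
contact_force: [-0.1, 0.2, 0.6]
width: 0.0851
gripper_force: 0.0
```

```bash
cat >> h.py <<'E'
def knob(c,z0=0.,near=None):
    P=cloud(c);g=c["color"].max(2)
    m=((P[...,2]>z0+.0585)&(P[...,2]<z0+.08)&(c["range_z"]>0)).astype(np.uint8)
    if near is not None: m&=(np.hypot(P[...,0]-near[0],P[...,1]-near[1])<.06).astype(np.uint8)
    n,l,st,ce=cv2.connectedComponentsWithStats(m);out=[]
    for i in range(1,n):
        if st[i,4]<150: continue
        co=cv2.findContours((l==i).astype(np.uint8),0,2)[0][0][:,0,:]
        u=np.argwhere(l==i)[:,::-1];q=ray(c,u,z0+.068)[:,:2]
        q=q.astype(np.float32);r=cv2.minAreaRect(q);b=cv2.boxPoints(r)
        e=[b[1]-b[0],b[2]-b[1]];e=max(e,key=np.linalg.norm);d=e/np.linalg.norm(e)
        if d[0]<0:d=-d
        cen=np.array(r[0]);L=np.linalg.norm(e)
        # end at -x is 31 mm from the origin
        t=(q-cen)@d; out.append((cen+d*(t.min()+.031),np.degrees(np.arctan2(d[1],d[0])),r[1],P[l==i][:,2].max()))
        # cap circle
    return out
def cap(c,z,near):
    P=cloud(c);m=((abs(P[...,2]-z)<.007)&(np.hypot(P[...,0]-near[0],P[...,1]-near[1])<.05)).astype(np.uint8)
    u=np.argwhere(m)[:,::-1];q=ray(c,u,z)[:,:2].astype(np.float32);return cv2.minEnclosingCircle(q)
E
python3 - <<'E'
from h import *
c=cam("wrist");save(c,"w1.png")
for k in knob(c): print(k, cap(c,.042,k[0]))
s=readout.sense();print(s["position"])
E
```

```text
(array([ 0.43775418, -0.04370163]), np.float32(26.854755), (0.06756172329187393, 0.02073235809803009), np.float64(0.07045102469044467)) ((0.44443824887275696, -0.04478345066308975), 0.041004426777362823)
(array([0.4359009 , 0.14808432]), np.float32(14.261476), (0.06738566607236862, 0.014504889026284218), np.float64(0.06960921543225757)) ((0.44381964206695557, 0.14870509505271912), 0.04212837293744087)
[0.41632366 0.178891   0.1970048 ]
```

View pics/w1.png

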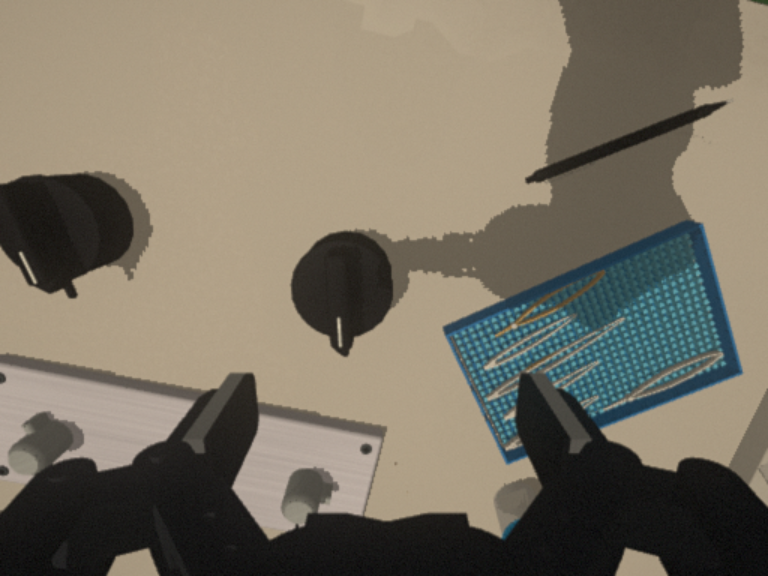

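The wrist view shows the left knob near (342,290), its white line down towards +x. The middle knob is at the left edge and the plate is below. Next I go down on the left knob.

play_rows:
  plan:
    - {"x": 0.0205,"y": -0.0333,"z": -0.02,"wx": 0,"wy": 0,"wz": 1.1,"gripper": 100}
    - {"x": 0,"y": 0,"z": -0.035,"wx": 0,"wy": 0,"wz": 0,"gripper": 100}
    - {"x": 0,"y": 0,"z": -0.035,"wx": 0,"wy": 0,"wz": 0,"gripper": 100}
    - {"x": 0,"y": 0,"z": -0.033,"wx": 0,"wy": 0,"wz": 0,"gripper": 100}
    - {"x": 0,"y": 0,"z": -0.02,"wx": 0,"wy": 0,"wz": 0,"gripper": 100}

```text
time_s: 2.25
position: [0.435, 0.1493, 0.0525]
tool_rot: [[-0.969, -0.249, -0.002], [-0.249, 0.969, 0.001], [0.002, 0.001, -1.0]]
contact_force: [-0.1, 0.3, -0.1]
width: 0.0856
gripper_force: 0.0
```

play_rows:
  plan:
    - {"x": 0,"y": 0,"z": 0,"wx": 0,"wy": 0,"wz": 0,"gripper": 0}
    - {"x": 0,"y": 0,"z": 0,"wx": 0,"wy": 0,"wz": 0,"gripper": 0}
    - {"x": 0,"y": 0,"z": 0,"wx": 0,"wy": 0,"wz": 0,"gripper": 0}
    - {"x": 0,"y": 0,"z": 0,"wx": 0,"wy": 0,"wz": 0,"gripper": 0}
    - {"x": 0,"y": 0,"z": 0,"wx": 0,"wy": 0,"wz": 0,"gripper": 0}

```text
time_s: 2.75
position: [0.4366, 0.148, 0.0552]
tool_rot: [[-0.969, -0.246, 0.002], [-0.246, 0.969, 0.001], [-0.002, 0.001, -1.0]]
contact_force: [-1.5, 0.3, 11.6]
width: 0.0128
gripper_force: 57.1
```

play_rows:
  plan:
    - {"x": 0,"y": 0,"z": 0,"wx": 0,"wy": 0,"wz": 0,"gripper": 0}
    - {"x": 0,"y": 0,"z": 0,"wx": 0,"wy": 0,"wz": 0,"gripper": 0}
    - {"x": 0,"y": 0,"z": 0,"wx": 0,"wy": 0,"wz": 0,"gripper": 0}
    - {"x": 0,"y": 0,"z": 0,"wx": 0,"wy": 0,"wz": 0,"gripper": 0}
    - {"x": 0,"y": 0,"z": 0,"wx": 0,"wy": 0,"wz": 0,"gripper": 0}

```text
time_s: 3.25
position: [0.4366, 0.148, 0.0552]
tool_rot: [[-0.969, -0.247, 0.002], [-0.247, 0.969, 0.001], [-0.002, 0.001, -1.0]]
contact_force: [0.1, 0.3, 7.1]
width: 0.0126
gripper_force: 59.7
```

play_rows:
  plan:
    - {"x": 0,"y": 0,"z": 0.02,"wx": 0,"wy": 0,"wz": 0,"gripper": 0}
    - {"x": 0,"y": 0,"z": 0.04,"wx": 0,"wy": 0,"wz": -4,"gripper": 0}
    - {"x": 0,"y": 0,"z": 0.04,"wx": 0,"wy": 0,"wz": -6,"gripper": 0}
    - {"x": 0,"y": 0,"z": 0.04,"wx": 0,"wy": 0,"wz": -4.3,"gripper": 0}
    - {"x": 0,"y": 0,"z": 0,"wx": 0,"wy": 0,"wz": 0,"gripper": 0}

```text
time_s: 3.75
position: [0.4385, 0.1488, 0.1987]
tool_rot: [[-1.0, 0.002, 0.009], [0.003, 1.0, 0.004], [-0.009, 0.004, -1.0]]
contact_force: [-0.6, -0.6, -1.7]
width: 0.0126
gripper_force: 58.8
```

```bash
cat >> h.py <<'E'
def spin(c):
    P=cloud(c);m=((P[...,2]>.043)&(P[...,2]<.056)&(P[...,0]>.58)&(P[...,0]<.66)&(P[...,1]>-.12)&(P[...,1]<.21)).astype(np.uint8)
    n,l,st,ce=cv2.connectedComponentsWithStats(m)
    return [(P[l==i].mean(0).round(4),np.array(cv2.minEnclosingCircle(ray(c,np.argwhere((l==i)&(P[...,2]>.0475))[:,::-1],.05)[:,:2].astype(np.float32))[0]).round(4),st[i,4]) for i in range(1,n) if st[i,4]>40]
E
python3 - <<'E'
from h import *
s=readout.sense();print(s["position"],np.array(s["tool_rot"]).round(4),s["contact_force"],s["width"])
c=cam("wrist");save(c,"w2.png")
for k in spin(c):print(k)
P=cloud(c);np.save("w2.npy",P)
E
```

```text
[0.43854285 0.14879174 0.19872111] [[-1.      0.0025  0.0087]
 [ 0.0025  1.      0.004 ]
 [-0.0087  0.004  -1.    ]] [-0.56834719 -0.56581472 -1.72085929] 0.012631032131558192
(array([ 0.6133, -0.0601,  0.0479]), array([ 0.618 , -0.0596]), np.int32(267))
(array([0.6227, 0.1504, 0.0491]), array([0.6189, 0.1503]), np.int32(212))
```

View pics/w2.png

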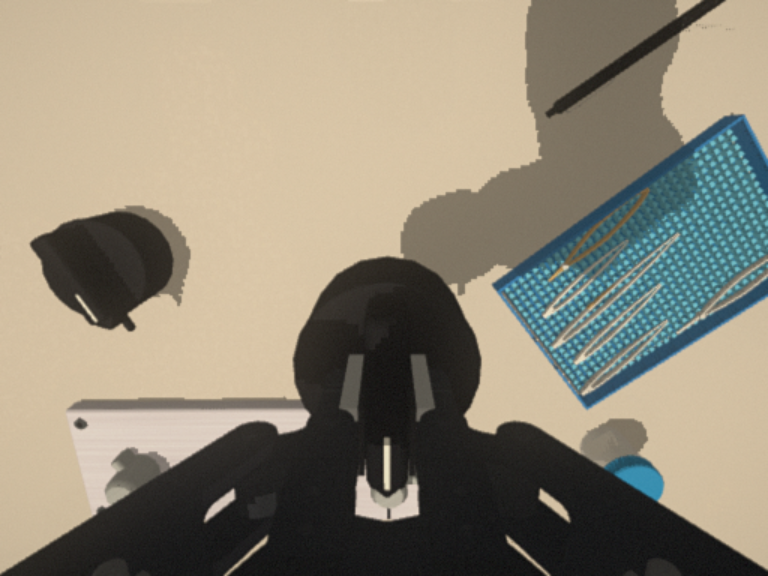

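```bash
python3 - <<'E'
import numpy as np
from scipy.optimize import least_squares
P=np.load("w2.npy").reshape(-1,3)
d=np.hypot(P[:,0]-.4385,P[:,1]-.1488)
for lo,hi in((.140,.160),(.16,.175),(.175,.181),(.181,.184),(.184,.187),(.187,.19)):
    q=P[(d<.06)&(P[:,2]>lo)&(P[:,2]<hi)];print(lo,len(q),q.min(0) if len(q) else '',q.max(0) if len(q) else '')
# skirt wall: radius-34 cylinder
q=P[(d<.06)&(P[:,2]>.15)&(P[:,2]<.174)&(P[:,0]<.43)]
f=lambda p:np.hypot(q[:,0]-p[0],q[:,1]-p[1])-.034
print(least_squares(f,[.4385,.1488],loss="soft_l1",f_scale=.001).x,np.abs(f([.4385,.1488])).mean())
E
```

```text
0.14 511 [0.40536651 0.11851772 0.14155908] [0.42333203 0.17837965 0.15998467]
0.16 570 [0.40518684 0.1183233  0.16000695] [0.42265274 0.17786881 0.17495429]
0.175 116 [0.40512354 0.12465906 0.17505292] [0.42499992 0.17977025 0.18090849]
0.181 421 [0.40449698 0.11320683 0.18100469] [0.45703626 0.18286426 0.18399986]
0.184 4815 [0.40463706 0.11357552 0.18400129] [0.45757475 0.18264907 0.18698187]
0.187 37 [0.40872519 0.12676668 0.18700526] [0.43464311 0.17751639 0.18993397]
[0.43985701 0.14817564] 0.0011868167789661059
```

play_rows:
  plan:
    - {"x": 0.045,"y": 0.001,"z": -0.005,"wx": 0,"wy": 0,"wz": 0,"gripper": 0}
    - {"x": 0.045,"y": 0.001,"z": -0.01,"wx": 0,"wy": 0,"wz": 0,"gripper": 0}
    - {"x": 0.045,"y": 0,"z": -0.015,"wx": 0,"wy": 0,"wz": 0,"gripper": 0}
    - {"x": 0.044,"y": 0,"z": -0.025,"wx": 0,"wy": 0,"wz": 0,"gripper": 0}
    - {"x": 0,"y": 0,"z": 0,"wx": 0,"wy": 0,"wz": 0,"gripper": 0}

```text
time_s: 4.3
position: [0.617, 0.1468, 0.1328]
tool_rot: [[-1.0, 0.004, -0.004], [0.004, 1.0, -0.003], [0.004, -0.003, -1.0]]
contact_force: [-2.1, -1.4, -0.8]
width: 0.0127
gripper_force: 58.7
```

```bash
python3 - <<'E'
from h import *
c=cam("wrist")
s=readout.sense();print(s["position"],np.array(s["tool_rot"]).round(4),s["contact_force"],s["width"],s["time_s"])
print(spin(c))
E
```

```text
[0.61414172 0.1477126  0.13455168] [[-1.      0.0024 -0.0059]
 [ 0.0024  1.     -0.0027]
 [ 0.0059 -0.0027 -1.    ]] [-0.50558967 -0.79829086 -1.17691663] 0.012871945275176898 4.35
[(array([ 0.6208, -0.0509,  0.0473]), array([ 0.6203, -0.0542]), np.int32(555)), (array([0.6194, 0.0467, 0.0484]), array([0.6195, 0.0464]), np.int32(1042))]
```

play_rows:
  plan:
    - {"x": 0.002,"y": 0.002,"z": 0,"wx": 0,"wy": 0,"wz": 0,"gripper": 0}
    - {"x": 0,"y": 0,"z": 0,"wx": 0,"wy": 0,"wz": 0,"gripper": 0}
    - {"x": 0,"y": 0,"z": -0.01,"wx": 0,"wy": 0,"wz": 0,"gripper": 0}
    - {"x": 0,"y": 0,"z": -0.012,"wx": 0,"wy": 0,"wz": 0,"gripper": 0}
    - {"x": 0,"y": 0,"z": 0,"wx": 0,"wy": 0,"wz": 0,"gripper": 0}

```text
time_s: 4.85
position: [0.6147, 0.151, 0.1158]
tool_rot: [[-1.0, -0.0, -0.004], [-0.0, 1.0, -0.002], [0.004, -0.002, -1.0]]
contact_force: [-0.5, -0.0, -0.4]
width: 0.0127
gripper_force: 58.7
```

play_rows:
  plan:
    - {"x": 0,"y": 0,"z": 0,"wx": 0,"wy": 0,"wz": 0,"gripper": 0}
    - {"x": 0,"y": 0,"z": 0,"wx": 0,"wy": 0,"wz": 0,"gripper": 0}
    - {"x": 0,"y": 0,"z": 0,"wx": 0,"wy": 0,"wz": 0,"gripper": 0}
    - {"x": 0,"y": 0,"z": 0,"wx": 0,"wy": 0,"wz": 0,"gripper": 0}
    - {"x": 0,"y": 0,"z": 0,"wx": 0,"wy": 0,"wz": 0,"gripper": 0}

```text
time_s: 5.35
position: [0.6166, 0.1517, 0.1178]
tool_rot: [[-1.0, 0.0, 0.0], [0.0, 1.0, 0.0], [-0.0, 0.0, -1.0]]
contact_force: [-1.0, 0.0, -1.6]
width: 0.0124
gripper_force: 58.7
```

play_rows:
  plan:
    - {"x": 0,"y": 0,"z": -0.008,"wx": 0,"wy": 0,"wz": 0,"gripper": 0}
    - {"x": 0,"y": 0,"z": -0.008,"wx": 0,"wy": 0,"wz": 0,"gripper": 0}
    - {"x": 0,"y": 0,"z": -0.006,"wx": 0,"wy": 0,"wz": 0,"gripper": 0}
    - {"x": 0,"y": 0,"z": 0,"wx": 0,"wy": 0,"wz": 0,"gripper": 0}
    - {"x": 0,"y": 0,"z": 0,"wx": 0,"wy": 0,"wz": 0,"gripper": 0}

```text
time_s: 5.85
position: [0.6182, 0.1509, 0.095]
tool_rot: [[-1.0, 0.001, 0.003], [0.001, 1.0, -0.0], [-0.003, -0.0, -1.0]]
contact_force: [4.8, -1.8, -3.9]
width: 0.0127
gripper_force: 58.6
```

play_rows:
  plan:
    - {"x": 0,"y": 0,"z": -0.003,"wx": 0,"wy": 0,"wz": 0,"gripper": 0}
    - {"x": 0,"y": 0,"z": -0.003,"wx": 0,"wy": 0,"wz": 0,"gripper": 0}
    - {"x": 0,"y": 0,"z": -0.003,"wx": 0,"wy": 0,"wz": 0,"gripper": 0}
    - {"x": 0,"y": 0,"z": 0,"wx": 0,"wy": 0,"wz": 0,"gripper": 0}
    - {"x": 0,"y": 0,"z": 0,"wx": 0,"wy": 0,"wz": 0,"gripper": 0}

```text
time_s: 6.35
position: [0.6182, 0.151, 0.0865]
tool_rot: [[-1.0, 0.001, 0.003], [0.001, 1.0, -0.0], [-0.003, -0.0, -1.0]]
contact_force: [5.9, -2.0, -1.0]
width: 0.0124
gripper_force: 58.9
```

play_rows:
  plan:
    - {"x": 0.001,"y": 0,"z": -0.002,"wx": 0,"wy": 0,"wz": 0,"gripper": 0}
    - {"x": 0,"y": 0,"z": -0.002,"wx": 0,"wy": 0,"wz": 0,"gripper": 0}
    - {"x": 0,"y": 0,"z": -0.002,"wx": 0,"wy": 0,"wz": 0,"gripper": 0}
    - {"x": 0,"y": 0,"z": 0,"wx": 0,"wy": 0,"wz": 0,"gripper": 0}
    - {"x": 0,"y": 0,"z": 0,"wx": 0,"wy": 0,"wz": 0,"gripper": 0}

```text
time_s: 6.85
position: [0.6184, 0.1511, 0.0804]
tool_rot: [[-1.0, 0.001, 0.001], [0.001, 1.0, -0.0], [-0.001, -0.0, -1.0]]
contact_force: [4.1, -1.6, 0.3]
width: 0.0129
gripper_force: 59.2
```

play_rows:
  plan:
    - {"x": 0.0005,"y": 0,"z": -0.003,"wx": 0,"wy": 0,"wz": 0,"gripper": 0}
    - {"x": 0,"y": 0,"z": -0.003,"wx": 0,"wy": 0,"wz": 0,"gripper": 0}
    - {"x": 0,"y": 0,"z": -0.003,"wx": 0,"wy": 0,"wz": 0,"gripper": 0}
    - {"x": 0,"y": 0,"z": 0,"wx": 0,"wy": 0,"wz": 0,"gripper": 0}
    - {"x": 0,"y": 0,"z": 0,"wx": 0,"wy": 0,"wz": 0,"gripper": 0}

```text
time_s: 7.35
position: [0.6187, 0.1512, 0.0714]
tool_rot: [[-1.0, 0.001, 0.001], [0.001, 1.0, -0.0], [-0.001, -0.0, -1.0]]
contact_force: [5.4, -2.5, -0.2]
width: 0.0126
gripper_force: 59.1
```

play_rows:
  plan:
    - {"x": 0,"y": 0,"z": -0.002,"wx": 0,"wy": 0,"wz": 0,"gripper": 0}
    - {"x": 0,"y": 0,"z": 0,"wx": 0,"wy": 0,"wz": 0,"gripper": 0}
    - {"x": 0,"y": 0,"z": 0,"wx": 0,"wy": 0,"wz": 0,"gripper": 100}
    - {"x": 0,"y": 0,"z": 0,"wx": 0,"wy": 0,"wz": 0,"gripper": 100}
    - {"x": 0,"y": 0,"z": 0,"wx": 0,"wy": 0,"wz": 0,"gripper": 100}

```text
time_s: 7.85
position: [0.6161, 0.1526, 0.0687]
tool_rot: [[-1.0, -0.001, -0.003], [-0.001, 1.0, 0.001], [0.003, 0.001, -1.0]]
contact_force: [-0.1, 0.4, 0.2]
width: 0.0556
gripper_force: 0.0
```

play_rows:
  plan:
    - {"x": 0,"y": 0,"z": 0,"wx": 0,"wy": 0,"wz": 0,"gripper": 100}
    - {"x": 0,"y": 0,"z": 0.02,"wx": 0,"wy": 0,"wz": 0,"gripper": 100}
    - {"x": 0,"y": 0,"z": 0.04,"wx": 0,"wy": 0,"wz": 0,"gripper": 100}
    - {"x": 0,"y": 0,"z": 0.04,"wx": 0,"wy": 0,"wz": 0,"gripper": 100}
    - {"x": -0.03,"y": -0.03,"z": 0.03,"wx": 0,"wy": 0,"wz": 5,"gripper": 100}

```text
time_s: 8.35
position: [0.5923, 0.1287, 0.2012]
tool_rot: [[-0.996, -0.093, 0.007], [-0.093, 0.996, 0.007], [-0.008, 0.006, -1.0]]
contact_force: [0.1, -0.3, 0.3]
width: 0.0854
gripper_force: 0.0
```

play_rows:
  plan:
    - {"x": -0.035,"y": -0.03,"z": 0,"wx": 0,"wy": 0,"wz": 5,"gripper": 100}
    - {"x": -0.035,"y": -0.035,"z": 0,"wx": 0,"wy": 0,"wz": 5,"gripper": 100}
    - {"x": -0.035,"y": -0.035,"z": 0,"wx": 0,"wy": 0,"wz": 5,"gripper": 100}
    - {"x": -0.035,"y": -0.035,"z": 0,"wx": 0,"wy": 0,"wz": 5,"gripper": 100}
    - {"x": -0.03,"y": -0.017,"z": 0,"wx": 0,"wy": 0,"wz": 0,"gripper": 100}

```text
time_s: 8.85
position: [0.416, -0.0322, 0.1982]
tool_rot: [[-0.907, -0.421, -0.003], [-0.421, 0.907, -0.002], [0.003, -0.0, -1.0]]
contact_force: [-0.3, -0.4, -0.9]
width: 0.0855
gripper_force: 0.0
```

play_rows:
  plan:
    - {"x": 0,"y": 0,"z": 0,"wx": 0,"wy": 0,"wz": 0,"gripper": 100}
    - {"x": 0,"y": 0,"z": 0,"wx": 0,"wy": 0,"wz": 0,"gripper": 100}
    - {"x": 0,"y": 0,"z": 0,"wx": 0,"wy": 0,"wz": 0,"gripper": 100}
    - {"x": 0,"y": 0,"z": 0,"wx": 0,"wy": 0,"wz": 0,"gripper": 100}
    - {"x": 0,"y": 0,"z": 0,"wx": 0,"wy": 0,"wz": 0,"gripper": 100}

```text
time_s: 9.35
position: [0.42, -0.0283, 0.1984]
tool_rot: [[-0.906, -0.424, 0.001], [-0.424, 0.906, 0.001], [-0.001, 0.0, -1.0]]
contact_force: [0.3, 0.5, 0.4]
width: 0.0854
gripper_force: 0.0
```

```bash
cat >> h.py <<'E'
def skirt(c,z0,near):
    from scipy.optimize import least_squares
    P=cloud(c).reshape(-1,3);d=np.hypot(P[:,0]-near[0],P[:,1]-near[1])
    q=P[(d<.045)&(P[:,2]>z0+.006)&(P[:,2]<z0+.03)&(P[:,0]<near[0]-.005)]
    f=lambda p:np.hypot(q[:,0]-p[0],q[:,1]-p[1])-.034
    return least_squares(f,near,loss="soft_l1",f_scale=.001).x,len(q)
E
python3 - <<'E'
from h import *
s=readout.sense();print(s["position"],np.array(s["tool_rot"]).round(4))
c=cam("wrist");save(c,"w3.png")
for k in knob(c): print(k,skirt(c,0,k[0]))
t=cam("top");P=cloud(t)
for y in(.1516,.0474,-.0569):
  m=np.hypot(P[...,0]-.618,P[...,1]-y)<.02;print(y,P[m][:,2].max())
for k in knob(t,.016,(.619,.151)):print(k)
E
```

```text
[ 0.419974   -0.02828357  0.19841879] [[-9.059e-01 -4.235e-01  6.000e-04]
 [-4.235e-01  9.059e-01  7.000e-04]
 [-9.000e-04  4.000e-04 -1.000e+00]]
(array([ 0.4289094 , -0.18856926]), np.float32(24.228651), (0.06675221025943756, 0.01775067299604416), np.float64(0.07001319207163453)) (array([ 0.43004922, -0.1917126 ]), 385)
(array([ 0.43751927, -0.04916146]), np.float32(26.36291), (0.06788380444049835, 0.014297711662948132), np.float64(0.06980423460125057)) (array([ 0.43940399, -0.04879371]), 191)
0.1516 0.09247201532696114
0.0474 0.057820854027995416
-0.0569 0.056116368406042394
```

View pics/w3.png

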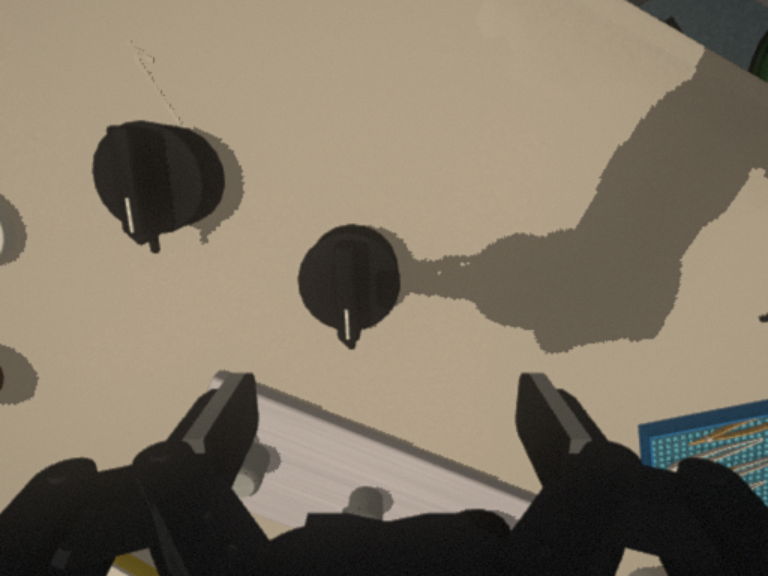

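The wrist view shows the middle knob near (350,280) and the right knob at (150,180). The first knob's bar top is at home height on spindle 0. Next I grasp the middle knob.

play_rows:
  plan:
    - {"x": 0.02,"y": -0.0187,"z": -0.02,"wx": 0,"wy": 0,"wz": 1.3,"gripper": 100}
    - {"x": 0,"y": 0,"z": -0.035,"wx": 0,"wy": 0,"wz": 0,"gripper": 100}
    - {"x": 0,"y": 0,"z": -0.035,"wx": 0,"wy": 0,"wz": 0,"gripper": 100}
    - {"x": 0,"y": 0,"z": -0.033,"wx": 0,"wy": 0,"wz": 0,"gripper": 100}
    - {"x": 0,"y": 0,"z": -0.02,"wx": 0,"wy": 0,"wz": 0,"gripper": 100}

```text
time_s: 9.95
position: [0.4387, -0.0475, 0.0535]
tool_rot: [[-0.896, -0.444, -0.002], [-0.444, 0.896, 0.0], [0.002, 0.001, -1.0]]
contact_force: [-0.2, 0.3, -0.3]
width: 0.0852
gripper_force: 0.0
```

play_rows:
  plan:
    - {"x": 0,"y": 0,"z": 0,"wx": 0,"wy": 0,"wz": 0,"gripper": 100}
    - {"x": 0,"y": 0,"z": 0,"wx": 0,"wy": 0,"wz": 0,"gripper": 0}
    - {"x": 0,"y": 0,"z": 0,"wx": 0,"wy": 0,"wz": 0,"gripper": 0}
    - {"x": 0,"y": 0,"z": 0,"wx": 0,"wy": 0,"wz": 0,"gripper": 0}
    - {"x": 0,"y": 0,"z": 0,"wx": 0,"wy": 0,"wz": 0,"gripper": 0}

```text
time_s: 10.45
position: [0.4397, -0.0481, 0.0564]
tool_rot: [[-0.897, -0.442, 0.002], [-0.442, 0.897, 0.0], [-0.002, -0.0, -1.0]]
contact_force: [-0.8, -0.1, -0.3]
width: 0.0285
gripper_force: 0.0
```

play_rows:
  plan:
    - {"x": 0,"y": 0,"z": 0,"wx": 0,"wy": 0,"wz": 0,"gripper": 0}
    - {"x": 0,"y": 0,"z": 0,"wx": 0,"wy": 0,"wz": 0,"gripper": 0}
    - {"x": 0,"y": 0,"z": 0,"wx": 0,"wy": 0,"wz": 0,"gripper": 0}
    - {"x": 0,"y": 0,"z": 0,"wx": 0,"wy": 0,"wz": 0,"gripper": 0}
    - {"x": 0,"y": 0,"z": 0,"wx": 0,"wy": 0,"wz": 0,"gripper": 0}

```text
time_s: 10.95
position: [0.4395, -0.048, 0.0562]
tool_rot: [[-0.897, -0.442, 0.001], [-0.442, 0.897, -0.0], [-0.001, -0.001, -1.0]]
contact_force: [-0.2, -0.1, 5.1]
width: 0.0126
gripper_force: 59.0
```

play_rows:
  plan:
    - {"x": 0,"y": 0,"z": 0.02,"wx": 0,"wy": 0,"wz": -2,"gripper": 0}
    - {"x": 0,"y": 0,"z": 0.03,"wx": 0,"wy": 0,"wz": -8,"gripper": 0}
    - {"x": 0,"y": 0,"z": 0.04,"wx": 0,"wy": 0,"wz": -8,"gripper": 0}
    - {"x": 0,"y": 0,"z": 0.04,"wx": 0,"wy": 0,"wz": -8.4,"gripper": 0}
    - {"x": 0,"y": 0,"z": 0,"wx": 0,"wy": 0,"wz": 0,"gripper": 0}

```text
time_s: 11.45
position: [0.4416, -0.0479, 0.1895]
tool_rot: [[-1.0, 0.005, 0.009], [0.005, 1.0, 0.0], [-0.009, 0.0, -1.0]]
contact_force: [0.8, 0.0, -2.0]
width: 0.0129
gripper_force: 58.9
```

play_rows:
  plan:
    - {"x": 0,"y": 0,"z": 0,"wx": 0,"wy": 0,"wz": 0,"gripper": 0}
    - {"x": 0,"y": 0,"z": 0,"wx": 0,"wy": 0,"wz": 0,"gripper": 0}
    - {"x": 0,"y": 0,"z": 0,"wx": 0,"wy": 0,"wz": 0,"gripper": 0}
    - {"x": 0,"y": 0,"z": 0,"wx": 0,"wy": 0,"wz": 0,"gripper": 0}
    - {"x": 0,"y": 0,"z": 0,"wx": 0,"wy": 0,"wz": 0,"gripper": 0}

```text
time_s: 11.95
position: [0.4387, -0.0477, 0.1848]
tool_rot: [[-1.0, 0.001, -0.002], [0.001, 1.0, 0.0], [0.002, 0.0, -1.0]]
contact_force: [0.6, -0.3, -0.6]
width: 0.0124
gripper_force: 58.8
```

```bash
python3 - <<'E'
from h import *
s=readout.sense();p=s["position"];print(p,np.array(s["tool_rot"]).round(4),s["time_s"])
c=cam("wrist")
print(skirt(c,p[2]-.055,(p[0],p[1])))
for k in spin(c):print(k)
E
```

```text
[ 0.43870376 -0.04772528  0.18476657] [[-1.0e+00  1.5e-03 -1.7e-03]
 [ 1.5e-03  1.0e+00  2.0e-04]
 [ 1.7e-03  2.0e-04 -1.0e+00]] 11.95
(array([ 0.43854241, -0.04849428]), 806)
(array([0.5883, 0.1448, 0.0492]), array([0.5938, 0.1502]), np.int32(305))
(array([ 0.6149, -0.0589,  0.0481]), array([ 0.6172, -0.0599]), np.int32(369))
```

play_rows:
  plan:
    - {"x": 0.045,"y": 0.024,"z": -0.005,"wx": 0,"wy": 0,"wz": 0,"gripper": 0}
    - {"x": 0.045,"y": 0.024,"z": -0.01,"wx": 0,"wy": 0,"wz": 0,"gripper": 0}
    - {"x": 0.045,"y": 0.024,"z": -0.015,"wx": 0,"wy": 0,"wz": 0,"gripper": 0}
    - {"x": 0.0455,"y": 0.0225,"z": -0.02,"wx": 0,"wy": 0,"wz": 0,"gripper": 0}
    - {"x": 0,"y": 0,"z": -0.019,"wx": 0,"wy": 0,"wz": 0,"gripper": 0}

```text
time_s: 12.5
position: [0.6171, 0.0476, 0.1192]
tool_rot: [[-1.0, -0.001, 0.009], [-0.001, 1.0, 0.006], [-0.009, 0.006, -1.0]]
contact_force: [-1.2, -0.2, -1.1]
width: 0.0126
gripper_force: 58.9
```

play_rows:
  plan:
    - {"x": 0,"y": 0,"z": 0,"wx": 0,"wy": 0,"wz": 0,"gripper": 0}
    - {"x": 0,"y": 0,"z": 0,"wx": 0,"wy": 0,"wz": 0,"gripper": 0}
    - {"x": 0,"y": 0,"z": 0,"wx": 0,"wy": 0,"wz": 0,"gripper": 0}
    - {"x": 0,"y": 0,"z": 0,"wx": 0,"wy": 0,"wz": 0,"gripper": 0}
    - {"x": 0,"y": 0,"z": 0,"wx": 0,"wy": 0,"wz": 0,"gripper": 0}

```text
time_s: 13.0
position: [0.6105, 0.0414, 0.1206]
tool_rot: [[-1.0, 0.003, 0.001], [0.003, 1.0, -0.0], [-0.001, -0.0, -1.0]]
contact_force: [0.6, -0.3, -1.1]
width: 0.0128
gripper_force: 58.9
```

play_rows:
  plan:
    - {"x": 0.009,"y": 0.0048,"z": 0,"wx": 0,"wy": 0,"wz": 0,"gripper": 0}
    - {"x": 0,"y": 0,"z": 0,"wx": 0,"wy": 0,"wz": 0,"gripper": 0}
    - {"x": 0,"y": 0,"z": 0,"wx": 0,"wy": 0,"wz": 0,"gripper": 0}
    - {"x": 0,"y": 0,"z": 0,"wx": 0,"wy": 0,"wz": 0,"gripper": 0}
    - {"x": 0,"y": 0,"z": 0,"wx": 0,"wy": 0,"wz": 0,"gripper": 0}

```text
time_s: 13.5
position: [0.6191, 0.0465, 0.1194]
tool_rot: [[-1.0, 0.002, -0.0], [0.002, 1.0, -0.0], [0.0, -0.0, -1.0]]
contact_force: [0.3, -0.2, -0.3]
width: 0.0127
gripper_force: 58.9
```

play_rows:
  plan:
    - {"x": 0,"y": 0,"z": -0.008,"wx": 0,"wy": 0,"wz": 0,"gripper": 0}
    - {"x": 0,"y": 0,"z": -0.008,"wx": 0,"wy": 0,"wz": 0,"gripper": 0}
    - {"x": 0,"y": 0,"z": -0.009,"wx": 0,"wy": 0,"wz": 0,"gripper": 0}
    - {"x": 0,"y": 0,"z": 0,"wx": 0,"wy": 0,"wz": 0,"gripper": 0}
    - {"x": 0,"y": 0,"z": 0,"wx": 0,"wy": 0,"wz": 0,"gripper": 0}

```text
time_s: 14.0
position: [0.6197, 0.0461, 0.0941]
tool_rot: [[-1.0, 0.002, 0.0], [0.002, 1.0, -0.001], [-0.0, -0.001, -1.0]]
contact_force: [1.8, -2.2, -2.6]
width: 0.0127
gripper_force: 58.7
```

play_rows:
  plan:
    - {"x": 0,"y": 0,"z": -0.002,"wx": 0,"wy": 0,"wz": 0,"gripper": 0}
    - {"x": 0,"y": 0,"z": -0.002,"wx": 0,"wy": 0,"wz": 0,"gripper": 0}
    - {"x": 0,"y": 0,"z": -0.002,"wx": 0,"wy": 0,"wz": 0,"gripper": 0}
    - {"x": 0,"y": 0,"z": -0.001,"wx": 0,"wy": 0,"wz": 0,"gripper": 0}
    - {"x": 0,"y": 0,"z": 0,"wx": 0,"wy": 0,"wz": 0,"gripper": 0}

```text
time_s: 14.5
position: [0.6199, 0.0467, 0.0897]
tool_rot: [[-1.0, 0.002, 0.002], [0.002, 1.0, -0.0], [-0.002, -0.0, -1.0]]
contact_force: [-1.8, -2.3, 12.0]
width: 0.0126
gripper_force: 60.9
```

It stopped on the key at the expected 18 mm height with 12 N, so this knob belongs on spindle 2.

play_rows:
  plan:
    - {"x": 0,"y": 0,"z": 0.01,"wx": 0,"wy": 0,"wz": 0,"gripper": 0}
    - {"x": 0,"y": 0,"z": 0.015,"wx": 0,"wy": 0,"wz": 0,"gripper": 0}
    - {"x": 0,"y": 0,"z": 0.015,"wx": 0,"wy": 0,"wz": 0,"gripper": 0}
    - {"x": 0,"y": 0,"z": 0,"wx": 0,"wy": 0,"wz": 0,"gripper": 0}
    - {"x": 0,"y": -0.015,"z": 0,"wx": 0,"wy": 0,"wz": 0,"gripper": 0}

```text
time_s: 15.0
position: [0.6191, 0.0351, 0.1283]
tool_rot: [[-1.0, -0.003, 0.001], [-0.003, 1.0, 0.003], [-0.001, 0.003, -1.0]]
contact_force: [-0.5, 0.6, -1.5]
width: 0.0128
gripper_force: 59.1
```

play_rows:
  plan:
    - {"x": 0,"y": -0.023,"z": 0,"wx": 0,"wy": 0,"wz": 0,"gripper": 0}
    - {"x": 0,"y": -0.023,"z": 0,"wx": 0,"wy": 0,"wz": 0,"gripper": 0}
    - {"x": 0,"y": -0.023,"z": 0,"wx": 0,"wy": 0,"wz": 0,"gripper": 0}
    - {"x": 0,"y": -0.021,"z": 0,"wx": 0,"wy": 0,"wz": 0,"gripper": 0}
    - {"x": 0,"y": 0,"z": 0,"wx": 0,"wy": 0,"wz": 0,"gripper": 0}

```text
time_s: 15.5
position: [0.6178, -0.0652, 0.1263]
tool_rot: [[-1.0, 0.009, -0.003], [0.009, 1.0, -0.005], [0.003, -0.005, -1.0]]
contact_force: [-0.6, -0.5, -1.0]
width: 0.013
gripper_force: 59.1
```

play_rows:
  plan:
    - {"x": 0,"y": 0,"z": 0,"wx": 0,"wy": 0,"wz": 0,"gripper": 0}
    - {"x": 0,"y": 0,"z": 0,"wx": 0,"wy": 0,"wz": 0,"gripper": 0}
    - {"x": 0,"y": 0,"z": 0,"wx": 0,"wy": 0,"wz": 0,"gripper": 0}
    - {"x": 0,"y": 0,"z": 0,"wx": 0,"wy": 0,"wz": 0,"gripper": 0}
    - {"x": 0,"y": 0,"z": 0,"wx": 0,"wy": 0,"wz": 0,"gripper": 0}

```text
time_s: 16.0
position: [0.6194, -0.0577, 0.1276]
tool_rot: [[-1.0, 0.001, 0.0], [0.001, 1.0, 0.0], [-0.0, 0.0, -1.0]]
contact_force: [-0.5, -0.1, -0.7]
width: 0.0127
gripper_force: 59.1
```

play_rows:
  plan:
    - {"x": 0,"y": -0.0008,"z": -0.01,"wx": 0,"wy": 0,"wz": 0,"gripper": 0}
    - {"x": 0,"y": 0,"z": -0.01,"wx": 0,"wy": 0,"wz": 0,"gripper": 0}
    - {"x": 0,"y": 0,"z": -0.007,"wx": 0,"wy": 0,"wz": 0,"gripper": 0}
    - {"x": 0,"y": 0,"z": -0.005,"wx": 0,"wy": 0,"wz": 0,"gripper": 0}
    - {"x": 0,"y": 0,"z": 0,"wx": 0,"wy": 0,"wz": 0,"gripper": 0}

```text
time_s: 16.5
position: [0.6196, -0.0593, 0.0946]
tool_rot: [[-1.0, 0.002, 0.0], [0.002, 1.0, 0.0], [-0.0, 0.0, -1.0]]
contact_force: [2.4, -0.2, -1.9]
width: 0.0127
gripper_force: 59.1
```

play_rows:
  plan:
    - {"x": 0,"y": 0,"z": -0.003,"wx": 0,"wy": 0,"wz": 0,"gripper": 0}
    - {"x": 0,"y": 0,"z": -0.003,"wx": 0,"wy": 0,"wz": 0,"gripper": 0}
    - {"x": 0,"y": 0,"z": -0.002,"wx": 0,"wy": 0,"wz": 0,"gripper": 0}
    - {"x": 0,"y": 0,"z": 0,"wx": 0,"wy": 0,"wz": 0,"gripper": 0}
    - {"x": 0,"y": 0,"z": 0,"wx": 0,"wy": 0,"wz": 0,"gripper": 0}

```text
time_s: 17.0
position: [0.6196, -0.0593, 0.0875]
tool_rot: [[-1.0, 0.002, 0.0], [0.002, 1.0, 0.0], [-0.0, 0.0, -1.0]]
contact_force: [1.8, -0.4, -2.7]
width: 0.0127
gripper_force: 59.1
```

play_rows:
  plan:
    - {"x": 0,"y": 0,"z": -0.003,"wx": 0,"wy": 0,"wz": 0,"gripper": 0}
    - {"x": 0,"y": 0,"z": -0.003,"wx": 0,"wy": 0,"wz": 0,"gripper": 0}
    - {"x": 0,"y": 0,"z": -0.003,"wx": 0,"wy": 0,"wz": 0,"gripper": 0}
    - {"x": 0,"y": 0,"z": 0,"wx": 0,"wy": 0,"wz": 0,"gripper": 0}
    - {"x": 0,"y": 0,"z": 0,"wx": 0,"wy": 0,"wz": 0,"gripper": 0}

```text
time_s: 17.5
position: [0.6196, -0.0593, 0.0783]
tool_rot: [[-1.0, 0.002, 0.0], [0.002, 1.0, 0.0], [-0.0, 0.0, -1.0]]
contact_force: [2.5, -1.6, -3.0]
width: 0.0125
gripper_force: 59.0
```

play_rows:
  plan:
    - {"x": 0,"y": 0,"z": -0.003,"wx": 0,"wy": 0,"wz": 0,"gripper": 0}
    - {"x": 0,"y": 0,"z": -0.003,"wx": 0,"wy": 0,"wz": 0,"gripper": 0}
    - {"x": 0,"y": 0,"z": -0.002,"wx": 0,"wy": 0,"wz": 0,"gripper": 0}
    - {"x": 0,"y": 0,"z": 0,"wx": 0,"wy": 0,"wz": 0,"gripper": 0}
    - {"x": 0,"y": 0,"z": 0,"wx": 0,"wy": 0,"wz": 0,"gripper": 0}

```text
time_s: 18.0
position: [0.6197, -0.0592, 0.0722]
tool_rot: [[-1.0, 0.002, 0.001], [0.002, 1.0, -0.001], [-0.001, -0.001, -1.0]]
contact_force: [-0.4, -0.6, 11.3]
width: 0.0128
gripper_force: 60.9
```

play_rows:
  plan:
    - {"x": 0,"y": 0,"z": 0.001,"wx": 0,"wy": 0,"wz": 0,"gripper": 100}
    - {"x": 0,"y": 0,"z": 0,"wx": 0,"wy": 0,"wz": 0,"gripper": 100}
    - {"x": 0,"y": 0,"z": 0,"wx": 0,"wy": 0,"wz": 0,"gripper": 100}
    - {"x": 0,"y": 0,"z": 0,"wx": 0,"wy": 0,"wz": 0,"gripper": 100}
    - {"x": 0,"y": 0,"z": 0,"wx": 0,"wy": 0,"wz": 0,"gripper": 100}

```text
time_s: 18.5
position: [0.619, -0.059, 0.0712]
tool_rot: [[-1.0, 0.002, -0.001], [0.002, 1.0, 0.0], [0.001, 0.0, -1.0]]
contact_force: [-0.5, 0.0, -0.5]
width: 0.0832
gripper_force: 0.0
```

play_rows:
  plan:
    - {"x": 0,"y": 0,"z": 0.02,"wx": 0,"wy": 0,"wz": 0,"gripper": 100}
    - {"x": 0,"y": 0,"z": 0.04,"wx": 0,"wy": 0,"wz": 0,"gripper": 100}
    - {"x": 0,"y": 0,"z": 0.04,"wx": 0,"wy": 0,"wz": 0,"gripper": 100}
    - {"x": -0.02,"y": -0.02,"z": 0.027,"wx": 0,"wy": 0,"wz": 4,"gripper": 100}
    - {"x": -0.0375,"y": -0.02,"z": 0,"wx": 0,"wy": 0,"wz": 4,"gripper": 100}

```text
time_s: 19.0
position: [0.5665, -0.0983, 0.2026]
tool_rot: [[-0.99, -0.141, 0.012], [-0.141, 0.99, 0.001], [-0.012, -0.001, -1.0]]
contact_force: [0.2, -1.0, -0.3]
width: 0.0857
gripper_force: 0.0
```

play_rows:
  plan:
    - {"x": -0.0375,"y": -0.02,"z": 0,"wx": 0,"wy": 0,"wz": 4,"gripper": 100}
    - {"x": -0.0375,"y": -0.02,"z": 0,"wx": 0,"wy": 0,"wz": 4,"gripper": 100}
    - {"x": -0.0375,"y": -0.02,"z": 0,"wx": 0,"wy": 0,"wz": 4,"gripper": 100}
    - {"x": -0.0375,"y": -0.016,"z": 0,"wx": 0,"wy": 0,"wz": 4,"gripper": 100}
    - {"x": 0,"y": 0,"z": 0,"wx": 0,"wy": 0,"wz": 0,"gripper": 100}

```text
time_s: 19.5
position: [0.4046, -0.1782, 0.1979]
tool_rot: [[-0.916, -0.401, -0.009], [-0.401, 0.916, -0.002], [0.009, 0.002, -1.0]]
contact_force: [0.5, -0.4, -0.7]
width: 0.0857
gripper_force: 0.0
```

play_rows:
  plan:
    - {"x": 0,"y": 0,"z": 0,"wx": 0,"wy": 0,"wz": 0,"gripper": 100}
    - {"x": 0,"y": 0,"z": 0,"wx": 0,"wy": 0,"wz": 0,"gripper": 100}
    - {"x": 0,"y": 0,"z": 0,"wx": 0,"wy": 0,"wz": 0,"gripper": 100}
    - {"x": 0,"y": 0,"z": 0,"wx": 0,"wy": 0,"wz": 0,"gripper": 100}
    - {"x": 0,"y": 0,"z": 0,"wx": 0,"wy": 0,"wz": 0,"gripper": 100}

```text
time_s: 20.0
position: [0.4125, -0.1747, 0.1985]
tool_rot: [[-0.914, -0.406, 0.0], [-0.406, 0.914, 0.0], [-0.0, 0.0, -1.0]]
contact_force: [0.2, 0.4, 0.5]
width: 0.0857
gripper_force: 0.0
```

```bash
python3 - <<'E'
from h import *
s=readout.sense();print(s["position"],np.array(s["tool_rot"]).round(4))
c=cam("wrist")
for k in knob(c): print(k,skirt(c,0,k[0]))
t=cam("top");P=cloud(t)
for y in(.1516,.0474,-.0569):
  m=np.hypot(P[...,0]-.618,P[...,1]-y)<.02;print(y,P[m][:,2].max())
E
```

```text
[ 0.41245545 -0.17465936  0.19848324] [[-9.140e-01 -4.058e-01  3.000e-04]
 [-4.058e-01  9.140e-01  3.000e-04]
 [-4.000e-04  1.000e-04 -1.000e+00]]
(array([ 0.4287937 , -0.19207428]), np.float32(24.715958), (0.06705477833747864, 0.014401143416762352), np.float64(0.07021965638656819)) (array([ 0.43012298, -0.19188095]), 184)
0.1516 0.09137794288987644
0.0474 0.05570662101117985
-0.0569 0.08997854998183819
```

play_rows:
  plan:
    - {"x": 0.0175,"y": -0.0173,"z": -0.02,"wx": 0,"wy": 0,"wz": 0.8,"gripper": 100}
    - {"x": 0,"y": 0,"z": -0.035,"wx": 0,"wy": 0,"wz": 0,"gripper": 100}
    - {"x": 0,"y": 0,"z": -0.035,"wx": 0,"wy": 0,"wz": 0,"gripper": 100}
    - {"x": 0,"y": 0,"z": -0.032,"wx": 0,"wy": 0,"wz": 0,"gripper": 100}
    - {"x": 0,"y": 0,"z": -0.02,"wx": 0,"wy": 0,"wz": 0,"gripper": 100}

```text
time_s: 20.6
position: [0.4288, -0.1921, 0.0546]
tool_rot: [[-0.908, -0.418, -0.002], [-0.418, 0.908, 0.001], [0.002, 0.002, -1.0]]
contact_force: [0.1, -0.7, 0.2]
width: 0.0856
gripper_force: 0.0
```

play_rows:
  plan:
    - {"x": 0,"y": 0,"z": 0,"wx": 0,"wy": 0,"wz": 0,"gripper": 100}
    - {"x": 0,"y": 0,"z": 0,"wx": 0,"wy": 0,"wz": 0,"gripper": 0}
    - {"x": 0,"y": 0,"z": 0,"wx": 0,"wy": 0,"wz": 0,"gripper": 0}
    - {"x": 0,"y": 0,"z": 0,"wx": 0,"wy": 0,"wz": 0,"gripper": 0}
    - {"x": 0,"y": 0,"z": 0,"wx": 0,"wy": 0,"wz": 0,"gripper": 0}

```text
time_s: 21.1
position: [0.4298, -0.1928, 0.0574]
tool_rot: [[-0.909, -0.417, 0.002], [-0.417, 0.909, -0.0], [-0.001, -0.001, -1.0]]
contact_force: [-0.4, -0.2, 0.7]
width: 0.028
gripper_force: 0.0
```

play_rows:
  plan:
    - {"x": 0,"y": 0,"z": 0,"wx": 0,"wy": 0,"wz": 0,"gripper": 0}
    - {"x": 0,"y": 0,"z": 0,"wx": 0,"wy": 0,"wz": 0,"gripper": 0}
    - {"x": 0,"y": 0,"z": 0,"wx": 0,"wy": 0,"wz": 0,"gripper": 0}
    - {"x": 0,"y": 0,"z": 0,"wx": 0,"wy": 0,"wz": 0,"gripper": 0}
    - {"x": 0,"y": 0,"z": 0,"wx": 0,"wy": 0,"wz": 0,"gripper": 0}

```text
time_s: 21.6
position: [0.4295, -0.1925, 0.0571]
tool_rot: [[-0.909, -0.418, 0.001], [-0.418, 0.909, -0.0], [-0.0, -0.001, -1.0]]
contact_force: [-0.7, 0.6, 5.7]
width: 0.0131
gripper_force: 60.4
```

play_rows:
  plan:
    - {"x": 0,"y": 0,"z": 0.02,"wx": 0,"wy": 0,"wz": -1.7,"gripper": 0}
    - {"x": 0,"y": 0,"z": 0.03,"wx": 0,"wy": 0,"wz": -7,"gripper": 0}
    - {"x": 0,"y": 0,"z": 0.04,"wx": 0,"wy": 0,"wz": -8,"gripper": 0}
    - {"x": 0,"y": 0,"z": 0.04,"wx": 0,"wy": 0,"wz": -8,"gripper": 0}
    - {"x": 0,"y": 0,"z": 0,"wx": 0,"wy": 0,"wz": 0,"gripper": 0}

```text
time_s: 22.1
position: [0.432, -0.193, 0.1905]
tool_rot: [[-1.0, 0.003, 0.008], [0.003, 1.0, -0.003], [-0.008, -0.003, -1.0]]
contact_force: [0.5, -1.0, -2.5]
width: 0.0125
gripper_force: 59.4
```

play_rows:
  plan:
    - {"x": 0,"y": 0,"z": 0,"wx": 0,"wy": 0,"wz": 0,"gripper": 0}
    - {"x": 0,"y": 0,"z": 0,"wx": 0,"wy": 0,"wz": 0,"gripper": 0}
    - {"x": 0,"y": 0,"z": 0,"wx": 0,"wy": 0,"wz": 0,"gripper": 0}
    - {"x": 0,"y": 0,"z": 0,"wx": 0,"wy": 0,"wz": 0,"gripper": 0}
    - {"x": 0,"y": 0,"z": 0,"wx": 0,"wy": 0,"wz": 0,"gripper": 0}

```text
time_s: 22.6
position: [0.429, -0.1922, 0.1858]
tool_rot: [[-1.0, -0.0, -0.001], [-0.0, 1.0, 0.001], [0.001, 0.001, -1.0]]
contact_force: [-0.0, 0.7, -1.5]
width: 0.0123
gripper_force: 59.4
```

```bash
python3 - <<'E'
from h import *
s=readout.sense();p=s["position"];print(p,np.array(s["tool_rot"]).round(4),s["time_s"])
c=cam("wrist")
print(skirt(c,p[2]-.055,(p[0],p[1])))
E
```

```text
[ 0.42900431 -0.19221546  0.18581891] [[-1.0e+00 -3.0e-04 -1.4e-03]
 [-3.0e-04  1.0e+00  7.0e-04]
 [ 1.4e-03  7.0e-04 -1.0e+00]] 22.6
(array([ 0.42992588, -0.19279248]), 840)
```

play_rows:
  plan:
    - {"x": 0.025,"y": 0.03,"z": 0,"wx": 0,"wy": 0,"wz": 0,"gripper": 0}
    - {"x": 0.025,"y": 0.03,"z": 0,"wx": 0,"wy": 0,"wz": 0,"gripper": 0}
    - {"x": 0.025,"y": 0.03,"z": 0,"wx": 0,"wy": 0,"wz": 0,"gripper": 0}
    - {"x": 0.025,"y": 0.03,"z": 0,"wx": 0,"wy": 0,"wz": 0,"gripper": 0}
    - {"x": 0.025,"y": 0.03,"z": 0,"wx": 0,"wy": 0,"wz": 0,"gripper": 0}

```text
time_s: 23.15
position: [0.555, -0.0411, 0.1862]
tool_rot: [[-1.0, -0.0, -0.001], [-0.0, 1.0, -0.0], [0.001, -0.0, -1.0]]
contact_force: [0.5, -0.4, -2.4]
width: 0.0126
gripper_force: 59.3
```

play_rows:
  plan:
    - {"x": 0.025,"y": 0.03,"z": 0,"wx": 0,"wy": 0,"wz": 0,"gripper": 0}
    - {"x": 0.02,"y": 0.03,"z": 0,"wx": 0,"wy": 0,"wz": 0,"gripper": 0}
    - {"x": 0.02,"y": 0.028,"z": 0,"wx": 0,"wy": 0,"wz": 0,"gripper": 0}
    - {"x": 0,"y": 0,"z": -0.03,"wx": 0,"wy": 0,"wz": 0,"gripper": 0}
    - {"x": 0,"y": 0,"z": -0.03,"wx": 0,"wy": 0,"wz": 0,"gripper": 0}

```text
time_s: 23.65
position: [0.6204, 0.0476, 0.1261]
tool_rot: [[-1.0, -0.002, 0.002], [-0.002, 1.0, 0.001], [-0.002, 0.001, -1.0]]
contact_force: [0.1, -1.2, -2.4]
width: 0.0123
gripper_force: 59.4
```

play_rows:
  plan:
    - {"x": 0,"y": 0,"z": 0,"wx": 0,"wy": 0,"wz": 0,"gripper": 0}
    - {"x": 0,"y": 0,"z": 0,"wx": 0,"wy": 0,"wz": 0,"gripper": 0}
    - {"x": 0,"y": 0,"z": 0,"wx": 0,"wy": 0,"wz": 0,"gripper": 0}
    - {"x": 0,"y": 0,"z": 0,"wx": 0,"wy": 0,"wz": 0,"gripper": 0}
    - {"x": 0,"y": 0,"z": 0,"wx": 0,"wy": 0,"wz": 0,"gripper": 0}

```text
time_s: 24.15
position: [0.6201, 0.0455, 0.1278]
tool_rot: [[-1.0, 0.001, 0.002], [0.001, 1.0, 0.0], [-0.002, 0.0, -1.0]]
contact_force: [-0.0, 0.5, -1.4]
width: 0.0125
gripper_force: 59.4
```

Now down to 0.095, then on past the key height.

play_rows:
  plan:
    - {"x": -0.001,"y": 0.0003,"z": -0.01,"wx": 0,"wy": 0,"wz": 0,"gripper": 0}
    - {"x": 0,"y": 0,"z": -0.01,"wx": 0,"wy": 0,"wz": 0,"gripper": 0}
    - {"x": 0,"y": 0,"z": -0.007,"wx": 0,"wy": 0,"wz": 0,"gripper": 0}
    - {"x": 0,"y": 0,"z": -0.004,"wx": 0,"wy": 0,"wz": 0,"gripper": 0}
    - {"x": 0,"y": 0,"z": 0,"wx": 0,"wy": 0,"wz": 0,"gripper": 0}

```text
time_s: 24.65
position: [0.6184, 0.046, 0.0947]
tool_rot: [[-1.0, 0.0, -0.0], [0.0, 1.0, 0.0], [0.0, 0.0, -1.0]]
contact_force: [0.8, -0.1, -1.9]
width: 0.013
gripper_force: 59.3
```

play_rows:
  plan:
    - {"x": 0,"y": 0,"z": -0.003,"wx": 0,"wy": 0,"wz": 0,"gripper": 0}
    - {"x": 0,"y": 0,"z": -0.003,"wx": 0,"wy": 0,"wz": 0,"gripper": 0}
    - {"x": 0,"y": 0,"z": -0.002,"wx": 0,"wy": 0,"wz": 0,"gripper": 0}
    - {"x": 0,"y": 0,"z": 0,"wx": 0,"wy": 0,"wz": 0,"gripper": 0}
    - {"x": 0,"y": 0,"z": 0,"wx": 0,"wy": 0,"wz": 0,"gripper": 0}

```text
time_s: 25.15
position: [0.6184, 0.0459, 0.0875]
tool_rot: [[-1.0, 0.0, 0.0], [0.0, 1.0, 0.0], [-0.0, 0.0, -1.0]]
contact_force: [1.5, 0.3, -2.5]
width: 0.0127
gripper_force: 59.3
```

play_rows:
  plan:
    - {"x": 0,"y": 0,"z": -0.003,"wx": 0,"wy": 0,"wz": 0,"gripper": 0}
    - {"x": 0,"y": 0,"z": -0.003,"wx": 0,"wy": 0,"wz": 0,"gripper": 0}
    - {"x": 0,"y": 0,"z": -0.003,"wx": 0,"wy": 0,"wz": 0,"gripper": 0}
    - {"x": 0,"y": 0,"z": 0,"wx": 0,"wy": 0,"wz": 0,"gripper": 0}
    - {"x": 0,"y": 0,"z": 0,"wx": 0,"wy": 0,"wz": 0,"gripper": 0}

```text
time_s: 25.65
position: [0.6184, 0.0459, 0.0783]
tool_rot: [[-1.0, 0.0, 0.0], [0.0, 1.0, 0.0], [-0.0, 0.0, -1.0]]
contact_force: [1.1, 0.0, -2.2]
width: 0.013
gripper_force: 59.3
```

play_rows:
  plan:
    - {"x": 0,"y": 0,"z": -0.003,"wx": 0,"wy": 0,"wz": 0,"gripper": 0}
    - {"x": 0,"y": 0,"z": -0.003,"wx": 0,"wy": 0,"wz": 0,"gripper": 0}
    - {"x": 0,"y": 0,"z": -0.001,"wx": 0,"wy": 0,"wz": 0,"gripper": 0}
    - {"x": 0,"y": 0,"z": 0,"wx": 0,"wy": 0,"wz": 0,"gripper": 0}
    - {"x": 0,"y": 0,"z": 0,"wx": 0,"wy": 0,"wz": 0,"gripper": 0}

```text
time_s: 26.15
position: [0.6185, 0.0461, 0.0731]
tool_rot: [[-1.0, 0.0, 0.001], [0.0, 1.0, -0.0], [-0.001, -0.0, -1.0]]
contact_force: [-2.3, -0.3, 9.8]
width: 0.0123
gripper_force: 61.0
```

It's seated on the plate with 10 N. I release it, go up, back off and check.

play_rows:
  plan:
    - {"x": 0,"y": 0,"z": 0.001,"wx": 0,"wy": 0,"wz": 0,"gripper": 70}
    - {"x": 0,"y": 0,"z": 0,"wx": 0,"wy": 0,"wz": 0,"gripper": 70}
    - {"x": 0,"y": 0,"z": 0,"wx": 0,"wy": 0,"wz": 0,"gripper": 70}
    - {"x": 0,"y": 0,"z": 0,"wx": 0,"wy": 0,"wz": 0,"gripper": 70}
    - {"x": 0,"y": 0,"z": 0,"wx": 0,"wy": 0,"wz": 0,"gripper": 70}

```text
time_s: 26.65
position: [0.6182, 0.0458, 0.0723]
tool_rot: [[-1.0, 0.0, -0.0], [0.0, 1.0, 0.0], [0.0, 0.0, -1.0]]
contact_force: [-0.1, 0.6, -0.5]
width: 0.0597
gripper_force: 0.0
```

play_rows:
  plan:
    - {"x": 0,"y": 0,"z": 0.02,"wx": 0,"wy": 0,"wz": 0,"gripper": 70}
    - {"x": 0,"y": 0,"z": 0.04,"wx": 0,"wy": 0,"wz": 0,"gripper": 70}
    - {"x": 0,"y": 0,"z": 0.04,"wx": 0,"wy": 0,"wz": 0,"gripper": 70}
    - {"x": -0.03,"y": 0,"z": 0.04,"wx": 0,"wy": 0,"wz": 0,"gripper": 70}
    - {"x": -0.04,"y": 0,"z": 0.02,"wx": 0,"wy": 0,"wz": 0,"gripper": 70}

```text
time_s: 27.15
position: [0.5506, 0.0467, 0.2356]
tool_rot: [[-1.0, 0.001, 0.007], [0.001, 1.0, 0.002], [-0.007, 0.002, -1.0]]
contact_force: [0.0, -0.8, 0.4]
width: 0.0597
gripper_force: 0.0
```

play_rows:
  plan:
    - {"x": -0.04,"y": 0,"z": 0,"wx": 0,"wy": 0,"wz": 0,"gripper": 70}
    - {"x": -0.04,"y": 0,"z": 0,"wx": 0,"wy": 0,"wz": 0,"gripper": 70}
    - {"x": 0,"y": 0,"z": 0,"wx": 0,"wy": 0,"wz": 0,"gripper": 70}
    - {"x": 0,"y": 0,"z": 0,"wx": 0,"wy": 0,"wz": 0,"gripper": 70}
    - {"x": 0,"y": 0,"z": 0,"wx": 0,"wy": 0,"wz": 0,"gripper": 70}

```text
time_s: 27.65
position: [0.4698, 0.0461, 0.2328]
tool_rot: [[-1.0, 0.001, 0.002], [0.001, 1.0, 0.001], [-0.002, 0.001, -1.0]]
contact_force: [1.0, -0.1, 1.2]
width: 0.06
gripper_force: 0.0
```

```bash
python3 - <<'E'
from h import *
t=cam("top");P=cloud(t)
for y in(.1516,.0474,-.0569):
  m=np.hypot(P[...,0]-.618,P[...,1]-y)<.02;print(y,P[m][:,2].max())
k=cv2.resize(t["color"][130:240,190:390,::-1],None,fx=4,fy=4,interpolation=cv2.INTER_CUBIC);k2=cam("scene")["color"][150:290,210:410,::-1]
cv2.imwrite("pics/f.png",cv2.convertScaleAbs(k,alpha=1.8));cv2.imwrite("pics/fs.png",cv2.convertScaleAbs(cv2.resize(k2,None,fx=4,fy=4),alpha=1.5))
E
```

```text
0.1516 0.09137415670543447
0.0474 0.0907716183564149
-0.0569 0.0913772036879934
```

View pics/f.png

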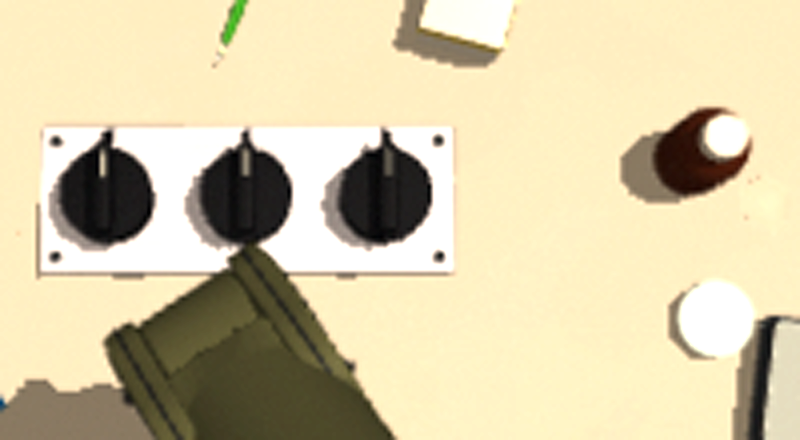

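View pics/fs.png

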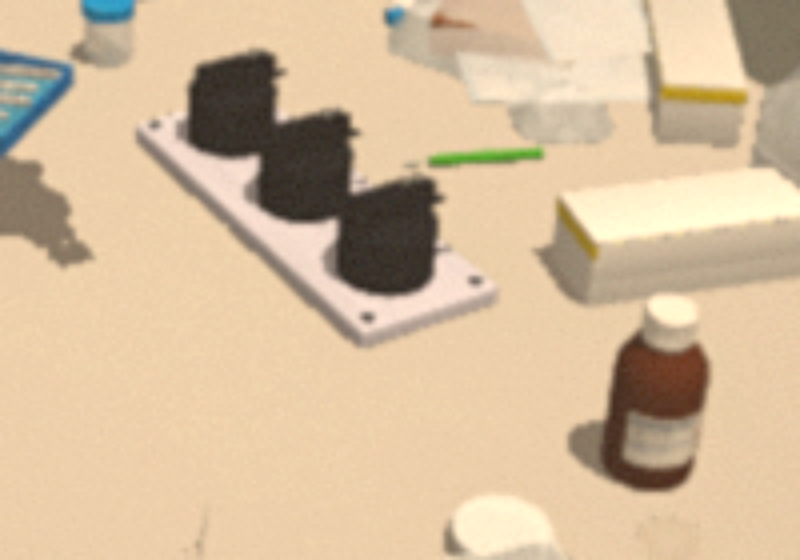

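The three knobs, at top-crop pixels (106,195), (246,195) and (386,195), sit flat on the plate at the same height. Their pointers are at the index lines, and the bottle, dish and pot haven't moved.

```bash
python3 -c "
from station import workorder;print(workorder.hand_in())"
```

```text
the job is handed in; nothing more can be done
None
```

All three knobs are fully home on their matching spindles with their pointers at the index lines; the gripper has let go, and the job was handed in at about 28 s.

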